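# Pull down the toy shop's sash with the hook pole

## Robot

A 6-joint arm with a two-finger parallel gripper is mounted at the origin on the work surface. World frame = base frame: x ahead of the robot, y to its left, z up, the work surface at z = 0. Lengths are in mm, angles in rad, forces in N, time in s.
With the tool pointing down it reaches from about 350 to 775 mm from the base axis. Payload 7.3 kg.
Tool frame: the origin (TCP) lies midway between the tips of the shut fingers; the grasp point (between the pads) lies 19 mm behind it; z points along the fingers, y is the line along which they close (so a half turn about z gives the same grasp; the last joint's range is limited). The gripper opens to 92 mm and grips with 3 to 60 N. Pads are 19 mm wide; open, the fingers measure 130 mm over their backs; the gripper's body (75 mm by 190 mm) begins 47 mm behind the grasp point.
Start: joints at [-1.378, 0.342, 1.524, -0, 1.275, -0.146], TCP at [174.51, -495.168, 226.741] pointing down, gripper open.
Joint ranges: [-2.53, 2.53], [-0.77, 2.02], [0.04, 2.7], [-1, 4.14], [0.28, 2.66], [-3.11, 3.11]. Speed limits (rad/s): [2.57, 2.57, 3.14, 3.14, 3.14, 3.14].

## Interface

Orientations are given as [roll, pitch, yaw] about the fixed x, y, z axes, in that order (R = Rz(yaw) Ry(pitch) Rx(roll)).
In Python, from bench import arm, cams, telemetry, job gives the robot as it stands (arm), with the cameras (cams), the readings (telemetry) and the job (job).
- The arm moves only by the shell command python3 shift.py, which reads ROWS from standard input. ROWS is a JSON object whose key "offsets" holds a list of rows, 1 to 5 of them, each of 7 numbers: dx, dy, dz in mm, then a rotation vector rx, ry, rz in rad, then the opening from 0.0 (shut) to 1.0 (fully open); each row shifts and turns the commanded pose from where the row before left it, along the tool's axes as they then stand; what a row does not reach is not made up. A row lasts 1/10 s, in which the tool goes at most 50 mm and 0.15 rad, less where a joint would pass 70% of its speed; a pose out of reach is approached as far as the arm can. The fingers move at their own pace and stop on an object; the grip force is fixed at half the most. Time passes only in rows, so rows that do not move let the fingers close. It prints the time, the measured TCP pose, the force, the opening and the grip force at its end. Input that does not fit is refused with a message, and nothing moves.
- telemetry.state(): the state, without advancing time (a new reading comes with each control period).
- cams.snapshot(name): name is "scene" or "top" or "wrist"; returns the picture (384x512x3 uint8, blue, green, red); there is no depth.
- cams.camera_info(name): a dict with "intrinsics" (3x3 intrinsics, pixels), "pose" (4x4, takes a point from camera to world coordinates). Camera axes: x right, y up, looking along -z (the intrinsics and any distortion apply to the point x, -y, -z); pixel columns grow to the right and rows downward; lengths in mm; the calibration is good to about 2 mm. A picture is of the moment at which its call begins: read the wrist's pose just before it. camera_info takes no time and is no camera call; for the wrist camera it gives the pose at the moment of the call.
- job.hand_in(): hands the job in; it is judged then, once.
The state is a dict: "time": time; "joint_positions": joint angles; "joint_velocities": joint speeds; "joint_torque": joint torques, N m; "tool_pos": TCP position; "eef_rot": TCP orientation; "contact_force": force on the tool from outside, world axes, zero at the start; "ft_torque": the same for the moment, N m; "width": opening from 0.0 (shut) to 1.0 (fully open); "grip_force": force on a finger pad.
Only numpy, scipy, OpenCV 4.12 (cv2) and the standard library are available. Lean on these libraries where they do the work, as an engineer would, in place of code of your own. Each camera call takes 0.05 s, during which the arm holds its last target. There are 200 camera calls.

## Task

Closing time for the toy shop in the drawer: take the hook pole out of its rest, put its hook down through the brass ring of the raised sash and, with the hook in the ring, pull the sash all the way down onto its sill. Then unhook, and lay the pole back in its rest as it was, in both notches with the hook end the same way and pointing down, and let go. Keep the gripper and arm off the shop front, and leave the hanging bucket and hoop, the teapot and the sailboat as they are.

Things in the scene. Friction and masses are not known exactly. Their poses are not given: they have to be found in the camera images.
- drawer: Fixed open tray of glossy red plywood, 520 (x) x 860 (y) mm, walls 12 mm thick and 55 mm high, always in the same place; everything else stands on its floor, whose top is 12 mm above the work surface. Origin: centre of its underside.
- shopfront: Fixed red toy shop front, 342 mm high, frame 178 wide, 30 deep; origin: middle of its front face at the drawer floor; x away from the robot, z up. Foot board, 12 thick, reaches x = -15 mm. Top bar z 323 to 337. Sill top z = 45. On each side a rail arm (z 258 to 288) out to y = +-208 mm has a brass cup hook at y = +-150 mm, reaching forward to x = -69 mm. The sash slides between the posts.
- sash (a joint): Sliding sash (wooden frame with clear pane, 126 wide x 100 mm tall) in the shop front, in m: 0 = topmost, grows as the sash moves straight down, 0.15 = fully down on the sill. It stays by friction where it is left (a downward pull of about 1 to 3 N moves it). The start value varies.
- sash_ring (a point): Centre of the brass ring on the sash's upper rail. The ring lies level, stands out in front of the sash, 30 mm in front of the shop front's face, and is fixed to the sash: wire 6 mm thick, clear opening 36 mm. It is 300 mm above the work surface when joint sash = 0 and 150 mm when fully down. Same axes as shopfront.
- pole: Loose hook pole, 199 mm long, about 120 g. Origin: centre of its wooden handle, 120 x 20 x 20 mm along x. From the handle's +x end a 7 mm brass rod runs on to x = 135 mm and there bends square into the hook, pointing along -z. At the start it lies level in its rest, hook hanging down, axes parallel to the rest's, up to 6 mm off the rest's middle.
- pole_tip (a point): End of the hook: in the pole's frame x = 135 mm, y = 0, z = -36 mm (the round end stands 3.5 mm further down).
- rest: Fixed bare plywood pole rest; origin under its middle, x along the pole towards the hook end, z up. Base 120 x 70 x 10 mm; two uprights, 10 thick, 50 wide, at x = +-48 mm, with flared notches: floor at z = 50, 30 mm wide there, cheek tops at z = 77. The lying pole's axis is at z = 60. Fingers fit between the uprights. Stands left or right of the drawer, the sailboat on the other side.
- bucket: Tin bucket, 100 mm across at the rim, 75 mm high, hanging by its ring handle from one of the shop front's cup hooks (left or right); it swings easily. Origin: the point on the hook; rim 53 mm and bottom 128 mm below it.
- bucket_low (a point): Centre of the bucket's bottom.
- hoop: Wooden ring toss hoop, 112 mm across, 12 mm thick, hanging flat to the shop front from its other cup hook; it swings easily. Origin: the point on the hook.
- hoop_low (a point): Lowest point of the hoop, 104 mm below the hook point.
- teapot: White porcelain toy teapot, 86 mm high, body 80 mm across, 134 mm from handle to spout (its +x end), loose on the drawer floor in front of the shop front, turned any way. Origin: centre of its underside.
- sailboat: Blue plastic sailboat with white sail, hull 123 x 46 x 30 mm along its x axis, mast top 165 mm high, loose on the drawer floor on the side without the pole rest. Origin: under the hull's middle.

How it is judged (in metres and radians):
On the way, in this order (a step that is already met when the one before it is completed fails the run):
1. the pole's hook is down through the ring while the sash is still up (horizontal distance between pole_tip and sash_ring below 0.018 m and z of pole_tip in the frame of sash_ring between -0.045 and -0.006 m and value of joint sash below 0.08 m), for 0.1 s.
2. the sash is fully down with the hook still in the ring (horizontal distance between pole_tip and sash_ring below 0.018 m and z of pole_tip in the frame of sash_ring between -0.045 and -0.006 m and value of joint sash above 0.142 m), for 0.1 s.
At the end, for the whole second after the job is handed in: The sash is within 8 mm of its lower stop; the pole lies still and released in both notches of its rest, within 30 mm along and 12 mm across of its middle, hook end the same way as at the start and pointing down within 14 degrees; teapot and sailboat upright (value of joint sash above 0.142 m and x of pole in the frame of rest between -0.03 and 0.03 m and y of pole in the frame of rest between -0.012 and 0.012 m and z of pole in the frame of rest between 0.053 and 0.067 m and angle between the x axis of pole and the x axis of rest, either way round below 0.2 rad and angle between pole's own z axis and vertical below 0.25 rad and x of pole_tip in the frame of rest above 0.08 m and linear speed of pole below 0.02 m/s and contact force between the fingers and pole below 0.1 N and angle between each of teapot, sailboat's own z axis and vertical below 0.15 rad); the robot touches nothing.
It fails at once if the gripper or arm presses on the shop front or its sash (contact force between any of the fingers, the arm and shopfront above 2 N).
It fails at once if the bucket or the hoop is pushed aside by more than 40 mm (distance of any of bucket_low, hoop_low from where it was at the start of the episode above 0.04 m).
It fails at once if the teapot or the sailboat is shifted by more than 20 mm or tipped (distance of any of teapot, sailboat from where it was at the start of the episode above 0.02 m or angle between any of teapot, sailboat's own z axis and vertical above 0.4 rad).
It also fails if it takes over 58 s, if anything falls off the work surface, if the arm or the gripper's body presses on something with over 40 N, if the wrist force passes 120 N, or if a joint passes its speed limit or range.

## Working session

There is one attempt and no reset: what is moved stays moved. The work goes in short steps, Python scripts to look and compute and a shell command to move; the robot and the scene stay as the last step left them, time stands still between calls to the robot, and variables do not carry over. Pictures are saved under pics/ and viewed, at most 12 in all, crops included, and the job is handed in when it is done.

```bash
ls; mkdir -p pics
python3 - <<'E'
from bench import arm, cams, telemetry, job
import cv2,numpy as np
for n in("scene","top"):
    im=cams.snapshot(n); cv2.imwrite(f"pics/{n}0.png",im)
    c=cams.camera_info(n); print(n,np.round(c["intrinsics"],1).tolist(),np.round(c["pose"],3).tolist(),[k for k in c])
print(telemetry.state())
E
```

```text
bench.py
pics
shift.py
scene [[377.2, 0.0, 258.6], [0.0, 377.2, 188.2], [0.0, 0.0, 1.0]] [[-0.992, -0.109, 0.057, 631.474], [0.123, -0.861, 0.493, 416.881], [-0.004, 0.496, 0.868, 955.286], [0.0, 0.0, 0.0, 1.0]] ['intrinsics', 'pose']
top [[370.9, 0.0, 259.6], [0.0, 370.9, 200.4], [0.0, 0.0, 1.0]] [[-0.02, 0.995, -0.095, 470.584], [-1.0, -0.021, -0.011, -7.076], [-0.013, 0.094, 0.995, 1143.276], [0.0, 0.0, 0.0, 1.0]] ['intrinsics', 'pose']
{'time': 0.1, 'joint_positions': array([-1.37804329e+00,  3.42679724e-01,  1.52490451e+00,  1.30634656e-05,
        1.27540135e+00, -1.46007106e-01]), 'joint_velocities': array([ 1.40561564e-03,  6.24513308e-05, -2.28988817e-03,  3.70578259e-04,
       -1.64262708e-03,  1.42656376e-03]), 'joint_torque': array([ 1.65538386e-03, -4.32001841e+01, -2.44695944e+01,  7.19266897e-02,
        5.26040350e-02, -6.30512227e-05]), 'tool_pos': array([ 174.4194063 , -494.80297197,  226.10653935]), 'eef_rot': array([-3.14021636e+00, -2.15015414e-04,  3.38756185e-01]), 'contact_force': array([ 0.72342419, -0.16132592, -0.08778591]), 'ft_torque': array([ 0.0308876 , -0.02655412, -0.04799987]), 'grip_force': 0.0, 'width': 0.9999210053819719}
```

View pics/scene0.png

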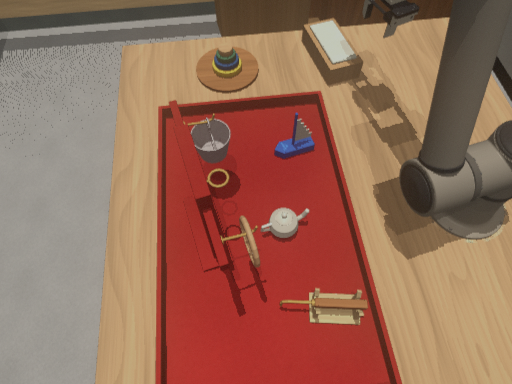

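View pics/top0.png

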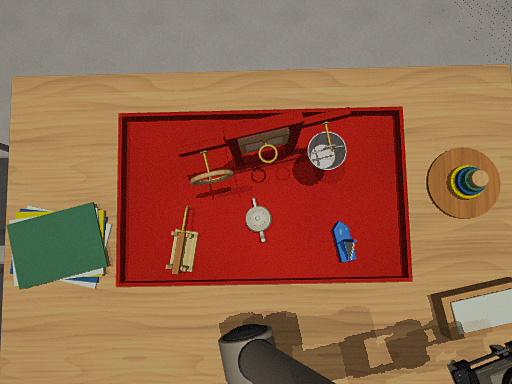

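Scene view: ring near (218,178), teapot (284,223), rest and pole (335,305) with the hook end to the left at (283,302), hoop (250,242), bucket (211,140). Top view: ring (268,154), pole from (177,270) to its hook end (187,207), teapot (258,218), boat (345,243). I'll zoom in on the ring and pole in both views.

```bash
cat > lib.py <<'E'
import numpy as np,cv2
from scipy.spatial.transform import Rotation as Ro
def ray(c,p):
    K=np.array(c["intrinsics"]);T=np.array(c["pose"])
    d=np.linalg.inv(K)@[p[0],p[1],1]; d=T[:3,:3]@[d[0],-d[1],-d[2]]
    return T[:3,3],d/np.linalg.norm(d)
def plane(c,p,z):
    o,d=ray(c,p); return o+d*(z-o[2])/d[2]
def tri(obs):
    A=0;b=0;R=[]
    for c,p in obs:
        o,d=ray(c,p);M=np.eye(3)-np.outer(d,d);A=A+M;b=b+M@o;R.append((o,M))
    x=np.linalg.solve(A,b); return x,[round(float(np.linalg.norm(M@(x-o))),1) for o,M in R]
def proj(c,X):
    T=np.linalg.inv(np.array(c["pose"]));q=T[:3,:3]@np.array(X)+T[:3,3]
    u=np.array(c["intrinsics"])@[q[0],-q[1],-q[2]]; return u[:2]/u[2]
E
python3 - <<'E'
import cv2,numpy as np
s=cv2.imread("pics/scene0.png");t=cv2.imread("pics/top0.png")
def cr(im,x,y,w,h,W,H): return cv2.resize(im[y:y+h,x:x+w],(W,H),interpolation=cv2.INTER_CUBIC)
a=np.hstack([cr(t,160,200,50,75,400,600)[:300*2],cr(s,275,285,100,75,400,300).repeat(1,0) if 0 else np.vstack([cr(s,275,280,100,75,400,300),cr(s,160,130,100,75,400,300)])])
cv2.imwrite("pics/crop1.png",a)
E
```

```text
(no output)
```

View pics/crop1.png

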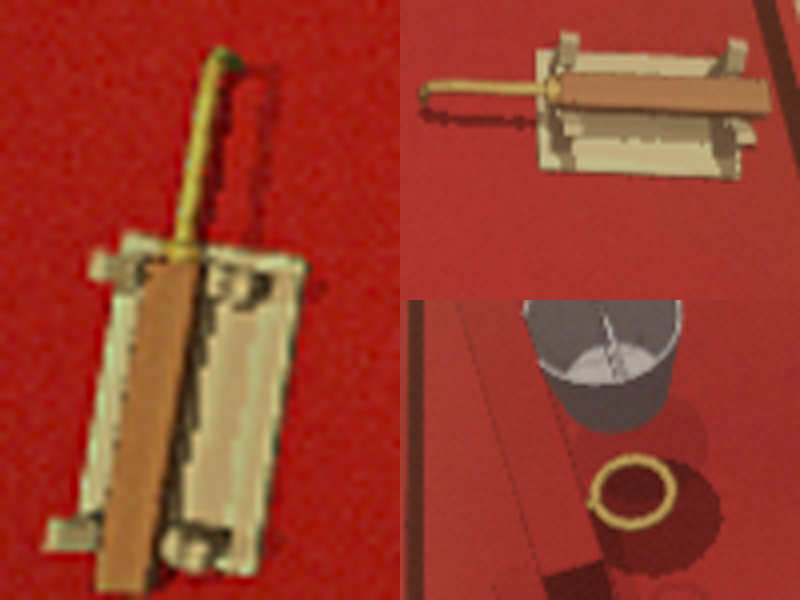

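```bash
cat > meas.py <<'E'
from bench import arm, cams, telemetry, job
from lib import *
C={n:cams.camera_info(n) for n in("scene","top")}
I={n:cv2.imread(f"pics/{n}0.png") for n in C}
roi={"scene":((275,280,376,356),(200,160,235,195)),"top":((160,200,210,276),(255,140,282,168))}
P={}
for n in C:
    hsv=cv2.cvtColor(I[n],cv2.COLOR_BGR2HSV)
    def big(m,r):
        k=np.zeros_like(m);k[r[1]:r[3],r[0]:r[2]]=m[r[1]:r[3],r[0]:r[2]]
        q,l,s,_=cv2.connectedComponentsWithStats(k);return (l==1+np.argmax(s[1:,4])).astype(np.uint8)
    a,b=roi[n]
    h=big(cv2.inRange(hsv,(7,90,90),(14,185,255)),a)
    r=cv2.minAreaRect(cv2.findNonZero(h)); bx=cv2.boxPoints(r)
    g=big(cv2.inRange(hsv,(17,90,90),(32,255,255)),b)
    y=np.argwhere(g);c=cv2.findContours(g,cv2.RETR_EXTERNAL,cv2.CHAIN_APPROX_NONE)[0][0]
    e=cv2.fitEllipse(c); print(n,"handle",np.round(r[0],1),np.round(r[1],1),"ring",np.round(e[0],1),np.round(e[1],1))
    # end midpoints
    d=[np.linalg.norm(bx[i]-bx[(i+1)%4]) for i in range(4)];i=int(np.argmin(d[:2]))
    ends=[(bx[i]+bx[i+1])/2,(bx[i+2]+bx[(i+3)%4])/2]
    ends.sort(key=lambda p:p[0] if n=="scene" else p[1])
    P[n]=dict(front=ends[0],back=ends[1],ring=e[0])
P["scene"]["bend"]=(281.5,302);P["top"]["bend"]=(187.7,207)
for k in("ring","front","back","bend"):
    x,e=tri([(C[n],P[n][k]) for n in C]);print(k,np.round(x,1),e)
E
python3 meas.py
```

```text
scene handle [339.5 305. ] [16. 55.] ring [217.8 177.6] [17.2 20.7]
top handle [178.6 242.5] [6.4 9.2] ring [267.6 152.8] [18.4 18.8]
ring [670.6 -19.1 253.7] [0.5, 0.5]
front [475.5 234.3  44.6] [10.5, 10.5]
back [418.4 249.1 150.1] [34.2, 34.2]
bend [557.7 217.3  56.1] [1.0, 1.0]
```

```bash
cat > go.py <<'E'
# prints displacement in tool axes from the present pose to given world points: go.py "x y z" ... 
import sys
from bench import arm, cams, telemetry, job
from lib import *
s=telemetry.state();R=Ro.from_euler("xyz",s["eef_rot"]);p=s["tool_pos"]
for a in sys.argv[1:]:
    t=np.array(a.split(),float);d=R.inv().apply(t[:3]-p);print(a,"->",d.round(1),"dist",round(np.linalg.norm(d),1));p=t[:3]
E
echo '{"offsets":[[0, 0, -20, 0, 0, 0.12, 1], [0, 0, -20, 0, 0, 0.12, 1], [0, 0, -20, 0, 0, 0.12, 1], [0, 0, -20, 0, 0, 0.13, 1]]}' | python3 shift.py
python3 - <<'E'
from bench import arm, cams, telemetry, job
from lib import *
c=cams.camera_info("top")
for p in((181.5,232.7),(174.5,272)): print(plane(c,p,82).round(1))
print(plane(c,(258,218),98).round(),plane(c,(345,243),20).round(),"wristcam in tool",)
T=np.array(cams.camera_info("wrist")["pose"]);s=telemetry.state();R=Ro.from_euler("xyz",s["eef_rot"])
print(R.inv().apply(T[:3,3]-s["tool_pos"]).round(1),(R.inv().as_matrix()@T[:3,:3]).round(2).tolist(),s["eef_rot"])
E
python3 go.py "400 -330 330" "420 0 330" "400 230 330"
```

```text
time: 0.5
tool_pos: [174.5, -494.9, 307.1]
eef_rot: [-3.141, 0.0, -0.156]
contact_force: [0.1, -0.6, 0.4]
width: 0.999
grip_force: 0.0
[483.2 229.5  82. ]
[372.7 249.3  82. ]
[520.  10.  98.] [ 443. -249.   20.] wristcam in tool
[  80.     0.2 -157.8] [[0.0, 0.96, 0.29], [1.0, -0.0, -0.0], [-0.0, 0.29, -0.96]] [-3.14069121e+00  3.10635467e-04 -1.56302385e-01]
400 -330 330 -> [ 197.1 -198.   -22.8] dist 280.3
420 0 330 -> [-3.160e+01 -3.291e+02  3.000e-01] dist 330.6
400 230 330 -> [-5.560e+01 -2.241e+02  2.000e-01] dist 230.9
```

```bash
echo '{"offsets":[[33, -33, -4, 0, 0, 0, 1], [33, -33, -4, 0, 0, 0, 1], [33, -33, -4, 0, 0, 0, 1], [33, -33, -4, 0, 0, 0, 1], [33, -33, -4, 0, 0, 0, 1]]}' | python3 shift.py
echo '{"offsets":[[32, -33, -3, 0, 0, 0, 1], [-5, -48, 0, 0, 0, 0, 1], [-5, -48, 0, 0, 0, 0, 1], [-5, -48, 0, 0, 0, 0, 1], [-5, -48, 0, 0, 0, 0, 1]]}' | python3 shift.py
echo '{"offsets":[[-5, -48, 0, 0, 0, 0, 1], [-6, -48, 0, 0, 0, 0, 1], [-6, -48, 0, 0, 0, 0, 1], [-6, -48, 0, 0, 0, 0, 1], [-5, -48, 0, 0, 0, 0, 1]]}' | python3 shift.py
echo '{"offsets":[[0, -48, 0, 0, 0, 0, 1], [0, -48, 0, 0, 0, 0, 1], [0, -20, 0, 0, 0, 0.02, 1], [0, 0, 0, 0, 0, 0, 1]]}' | python3 shift.py
python3 go.py "440 237 330"
```

```text
time: 1.0
tool_pos: [363.6, -355.4, 326.7]
eef_rot: [-3.141, 0.0, -0.151]
contact_force: [0.1, -0.0, 0.7]
width: 1.003
grip_force: 0.0
time: 1.5
tool_pos: [407.8, -134.3, 329.3]
eef_rot: [-3.141, 0.001, -0.151]
contact_force: [1.5, 0.0, 0.5]
width: 1.001
grip_force: 0.0
time: 2.0
tool_pos: [416.1, 107.1, 329.6]
eef_rot: [3.141, 0.0, -0.151]
contact_force: [1.6, -0.0, -0.1]
width: 0.996
grip_force: 0.0
time: 2.4
tool_pos: [433.8, 222.2, 328.8]
eef_rot: [3.141, 0.002, -0.168]
contact_force: [0.1, -0.4, -0.6]
width: 1.001
grip_force: 0.0
440 237 330 -> [  3.6 -15.6  -1.2] dist 16.1
```

```bash
cat > snap.py <<'E'
import sys,pickle
from bench import arm, cams, telemetry, job
import cv2
n=sys.argv[1];c=cams.camera_info("wrist");im=cams.snapshot("wrist")
cv2.imwrite(f"pics/{n}.png",im);pickle.dump(c,open(f"pics/{n}.pkl","wb"))
E
python3 snap.py w1; echo '{"offsets":[[-25, -40, 0, 0, 0, 0, 1], [-25, -40, 0, 0, 0, 0, 1], [0, 0, 0, 0, 0, 0, 1]]}' | python3 shift.py; python3 snap.py w2
python3 -c "
import cv2,numpy as np
a=cv2.imread('pics/w1.png');b=cv2.imread('pics/w2.png')
cv2.imwrite('pics/w12.png',cv2.resize(np.hstack([a,b]),(800,300),interpolation=cv2.INTER_AREA))"
```

```text
time: 2.75
tool_pos: [396.6, 309.5, 329.6]
eef_rot: [-3.141, 0.001, -0.167]
contact_force: [0.4, -0.9, 0.2]
width: 1.002
grip_force: 0.0
```

View pics/w12.png

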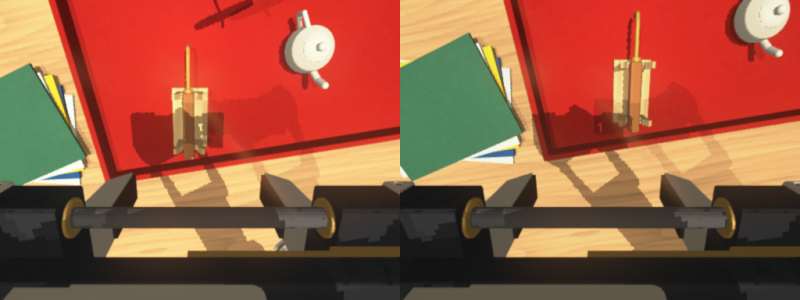

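Run:
```python
import cv2,numpy as np
a=cv2.imread('pics/w1.png')[50:210,205:285];b=cv2.imread('pics/w2.png')[10:170,255:335]
m=cv2.resize(np.hstack([a,b]),None,fx=3.75,fy=3.75,interpolation=cv2.INTER_CUBIC)
cv2.imwrite('pics/w12c.png',m)
h=[cv2.cvtColor(x,cv2.COLOR_BGR2HSV) for x in(a,b)]
for y in(40,65,85,100):print([tuple(int(t) for t in v) for v in h[0][y,20:62:2]])
```

```text
[(3, 203, 240), (3, 203, 240), (3, 202, 240), (3, 202, 240), (3, 204, 239), (3, 203, 237), (7, 199, 187), (19, 169, 239), (21, 161, 244), (8, 193, 226), (3, 202, 241), (4, 204, 240), (3, 202, 227), (4, 203, 225), (3, 204, 238), (3, 204, 241), (3, 207, 240), (3, 205, 240), (3, 204, 240), (3, 204, 240), (3, 205, 239)]
[(24, 98, 250), (23, 103, 249), (24, 98, 249), (25, 92, 249), (26, 91, 247), (16, 155, 207), (17, 167, 233), (20, 161, 247), (24, 153, 248), (18, 165, 237), (16, 168, 220), (21, 115, 244), (23, 104, 248), (21, 111, 248), (21, 112, 247), (26, 92, 248), (26, 92, 249), (26, 90, 249), (26, 89, 250), (24, 97, 249), (22, 107, 245)]
[(27, 88, 250), (25, 95, 250), (26, 92, 250), (27, 86, 250), (19, 119, 197), (14, 163, 231), (13, 164, 214), (13, 166, 208), (13, 167, 208), (13, 165, 212), (13, 165, 210), (13, 161, 182), (23, 105, 244), (23, 103, 249), (22, 109, 247), (22, 108, 248), (22, 110, 247), (21, 114, 244), (19, 119, 238), (19, 118, 237), (16, 131, 225)]
[(18, 120, 185), (18, 122, 180), (18, 121, 183), (18, 120, 193), (17, 128, 174), (13, 165, 144), (12, 164, 120), (12, 159, 117), (13, 163, 116), (12, 165, 116), (13, 164, 121), (13, 164, 143), (17, 124, 158), (18, 123, 157), (17, 123, 154), (17, 122, 157), (17, 123, 158), (17, 125, 153), (16, 127, 145), (16, 129, 150), (12, 148, 141)]
```

View pics/w12c.png

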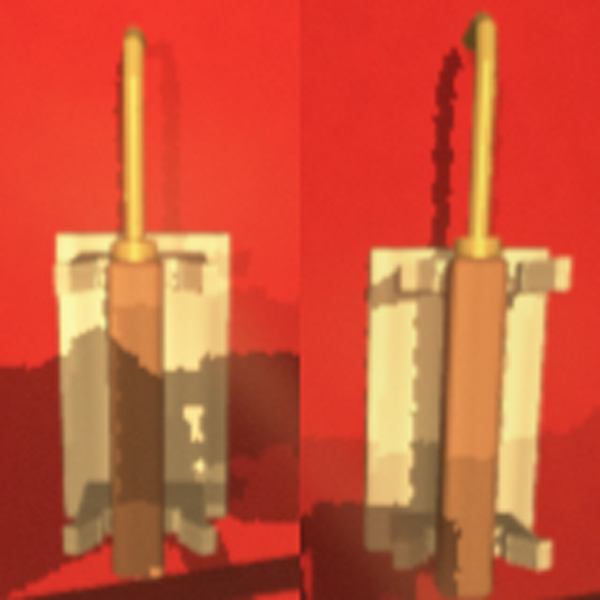

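```bash
cat > m2.py <<'E'
from lib import *
import pickle
A,B=[pickle.load(open(f"pics/{n}.pkl","rb")) for n in("w1","w2")]
f=lambda p,o:(p[0]/3.75+o[0],p[1]/3.75+o[1])
pts=dict(front=((136,260),(180,258)),back=((138,572),(167,593)),bend=((133,38),(184,22)),baseL=((57,236),(70,250)),baseR=((230,236),(247,250)))
X={}
for k,(a,b) in pts.items():
    X[k],e=tri([(A,f(a,(205,50))),(B,f(b,(255,10)))]);print(k,X[k].round(1),e,"on z82",plane(A,f(a,(205,50)),82).round(1),plane(B,f(b,(255,10)),82).round(1))
d=X["back"]-X["front"];print(np.linalg.norm(d),np.arctan2(-d[1],-d[0]),(X["front"]+X["back"])/2)
print("base mid front",(X["baseL"]+X["baseR"])/2, np.linalg.norm(X["baseL"]-X["baseR"]))
E
python3 m2.py
```

```text
front [483.9 230.   75.7] [0.0, 0.0] on z82 [484.4 229.7  82. ] [483.8 231.   82. ]
back [369.  249.7  81.6] [0.4, 0.4] on z82 [369.5 249.8  82. ] [368.7 249.6  82. ]
bend [557.4 218.2  65.2] [0.1, 0.1] on z82 [555.6 217.8  82. ] [554.3 221.4  82. ]
baseL [494.8 262.9  18.9] [0.3, 0.3] on z82 [497.  255.5  82. ] [492.5 267.4  82. ]
baseR [483.2 194.   16.3] [0.5, 0.5] on z82 [487.  195.9  82. ] [482.5 208.4  82. ]
116.73041047954221 -0.16934760678554783 [426.44021148 239.86448666  78.67211477]
base mid front [488.9993764  228.43374092  17.57503958] 69.88563509890787
```

```bash
python3 go.py "430.4 239.5 150" "430.4 239.5 53"
```

```text
430.4 239.5 150 -> [ 43.7  61.5 179.6] dist 194.8
430.4 239.5 53 -> [ 0.  -0.1 97. ] dist 97.0
```

```bash
echo '{"offsets":[[11, 15, 40, 0, 0, 0, 1], [11, 15, 45, 0, 0, 0, 1], [11, 16, 45, 0, 0, 0, 1], [11, 16, 45, 0, 0, 0, 1], [0, 0, 5, 0, 0, 0, 1]]}' | python3 shift.py; echo '{"offsets":[[0, 0, 0, 0, 0, 0, 1]]}' | python3 shift.py; python3 go.py "430.4 239.5 53"
```

```text
time: 3.3
tool_pos: [429.3, 233.8, 145.2]
eef_rot: [3.136, 0.008, -0.175]
contact_force: [-0.9, 0.5, 0.6]
width: 1.002
grip_force: 0.0
time: 3.4
tool_pos: [431.5, 237.0, 149.6]
eef_rot: [3.14, 0.002, -0.174]
contact_force: [0.1, -0.5, 0.7]
width: 0.998
grip_force: 0.0
430.4 239.5 53 -> [-1.4 -2.4 96.6] dist 96.6
```

```bash
echo '{"offsets":[[-1, -2, 34, 0, 0, 0, 1], [0, 0, 32, 0, 0, 0, 1], [0, 0, 20, 0, 0, 0, 1], [0, 0, 10, 0, 0, 0, 1], [0, 0, 0, 0, 0, 0, 1]]}' | python3 shift.py; echo '{"offsets":[[0, 0, 0, 0, 0, 0, 0.1], [0, 0, 0, 0, 0, 0, 0], [0, 0, 0, 0, 0, 0, 0], [0, 0, 0, 0, 0, 0, 0], [0, 0, 0, 0, 0, 0, 0]]}' | python3 shift.py;echo '{"offsets":[[0, 0, 0, 0, 0, 0, 0], [0, 0, 0, 0, 0, 0, 0], [0, 0, 0, 0, 0, 0, 0]]}' | python3 shift.py
```

```text
time: 3.9
tool_pos: [431.4, 241.2, 54.4]
eef_rot: [-3.141, -0.001, -0.171]
contact_force: [0.6, 0.3, 0.1]
width: 0.999
grip_force: 0.0
time: 4.4
tool_pos: [430.8, 240.8, 54.0]
eef_rot: [-3.141, -0.001, -0.171]
contact_force: [0.6, -0.3, -0.2]
width: 0.614
grip_force: 0.0
time: 4.7
tool_pos: [430.7, 240.7, 53.6]
eef_rot: [3.141, 0.0, -0.171]
contact_force: [0.9, 0.2, -0.1]
width: 0.356
grip_force: 0.0
```

```bash
echo '{"offsets":[[0, 0, 0, 0, 0, 0, 0], [0, 0, 0, 0, 0, 0, 0], [0, 0, 0, 0, 0, 0, 0], [0, 0, 0, 0, 0, 0, 0]]}' | python3 shift.py
```

```text
time: 5.1
tool_pos: [430.7, 240.7, 53.6]
eef_rot: [3.141, 0.0, -0.171]
contact_force: [0.2, 0.0, -0.2]
width: 0.217
grip_force: 30.0
```

```bash
echo '{"offsets":[[0, 0, -20, 0, 0, 0, 0], [0, 0, -40, 0, 0, 0, 0], [0, 0, -45, 0, 0, 0, 0], [0, 0, -45, 0, 0, 0, 0], [0, 0, -45, 0, 0, 0, 0]]}' | python3 shift.py; echo '{"offsets":[[0, 0, -45, 0, 0, -0.1, 0], [0, 0, -16, 0, 0, -0.1, 0], [0, 0, 0, 0, 0, -0.1, 0], [0, 0, 0, 0, 0, 0, 0]]}' | python3 shift.py
python3 - <<'E'
from bench import arm, cams, telemetry, job
from lib import *
c=cams.camera_info("top");cs=cams.camera_info("scene")
a,b=plane(c,(180,155),300),plane(c,(350,112),300);print(a,b,np.linalg.norm(a-b),np.arctan2(a[0]-b[0],-(a[1]-b[1])))
print("bucket",plane(c,(327,150),229),"hoop",plane(c,(211,178),190))
# scene ends of top bar visible (171,102) (207,265)?
for z in(300,349): print(z,plane(cs,(171,102),z),plane(cs,(220,262),z))
im=cams.snapshot("top");cv2.imwrite("pics/top1.png",im);im=cams.snapshot("scene");cv2.imwrite("pics/scene1.png",im)
E
python3 go.py "0 0 0" | head -1
```

```text
time: 5.6
tool_pos: [430.1, 240.6, 250.4]
eef_rot: [3.141, 0.0, -0.171]
contact_force: [0.6, 0.9, -0.8]
width: 0.214
grip_force: 30.0
time: 6.0
tool_pos: [430.5, 240.8, 310.0]
eef_rot: [-3.141, -0.001, 0.13]
contact_force: [-0.0, 0.3, -2.0]
width: 0.212
grip_force: 30.0
[660.05205617 184.43888272 300.        ] [ 752.99928368 -212.50299792  300.        ] 407.67884873243605 -2.9115785125540605
bucket [ 680.48573149 -168.28164742  229.        ] hoop [622.14755765 128.53091148 190.        ]
300 [ 760.59300706 -207.56026506  300.        ] [676.11463901 188.03837925 300.        ]
349 [ 750.93796621 -160.86675852  349.        ] [672.77659489 205.15040359 349.        ]
0 0 0 -> [-456.7  184.5  309.8] dist 581.9
```

```bash
python3 go.py "470 -45 318" "542.7 -35.8 310"
```

```text
470 -45 318 -> [  3.4 288.4  -8.8] dist 288.5
542.7 -35.8 310 -> [73.3  0.   7.9] dist 73.7
```

```bash
echo '{"offsets":[[0, 20, -8, 0, 0, 0, 0], [0, 45, 0, 0, 0, 0, 0], [1, 48, 0, 0, 0, 0, 0], [1, 48, 0, 0, 0, 0, 0], [1, 48, 0, 0, 0, 0, 0]]}' | python3 shift.py; echo '{"offsets":[[0, 46, 0, 0, 0, 0, 0], [0, 28, 0, 0, 0, 0, 0], [0, 5, 0, 0, 0, 0, 0], [0, 0, 0, 0, 0, 0, 0]]}' | python3 shift.py;python3 snap.py w3; python3 -c "
from bench import arm, cams, telemetry, job
import cv2
for n in('top','scene'): cv2.imwrite(f'pics/{n}2.png',cams.snapshot(n))
w=cv2.imread('pics/w3.png');t=cv2.imread('pics/top2.png')
import numpy as np
cv2.imwrite('pics/v3.png',np.hstack([cv2.resize(w[:300],(512,300)),cv2.resize(t[110:235,200:320],(288,300))]))"
```

```text
time: 6.6
tool_pos: [460.1, 32.2, 317.0]
eef_rot: [-3.141, 0.001, 0.127]
contact_force: [1.1, -0.7, -1.9]
width: 0.216
grip_force: 30.0
time: 7.0
tool_pos: [470.4, -44.9, 316.9]
eef_rot: [-3.141, 0.002, 0.125]
contact_force: [-0.4, 1.1, -2.0]
width: 0.215
grip_force: 30.0
```

View pics/v3.png

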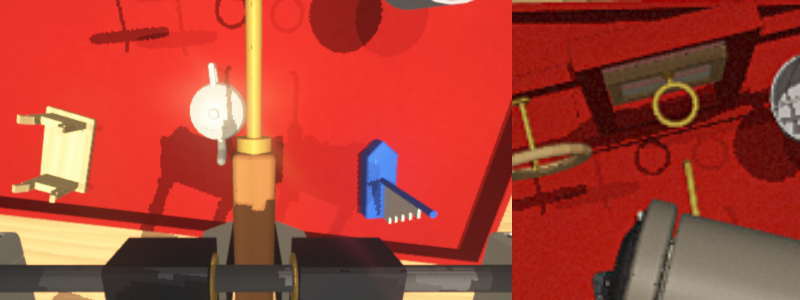

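Run:
```python
from bench import arm, cams, telemetry, job
from lib import *
C={n:cams.camera_info(n) for n in("top","scene")}
X=(598.4,-28.9,336)
for n in C:
    q=proj(C[n],X);print(n,q.round(1),"tip",proj(C[n],(598.4,-28.9,300)).round(1),"ring",proj(C[n],(670.6,-19.1,253.7)).round(1))
    im=cv2.imread(f"pics/{n}2.png");h=cv2.cvtColor(im,cv2.COLOR_BGR2HSV);m=cv2.inRange(h,(17,90,60),(32,255,255))
    x,y=q.astype(int);m[:max(0,y-14)]=0;m[y+15:]=0;m[:,:x-14]=0;m[:,x+15:]=0
    for r in range(y-14,y+15):
        w=np.flatnonzero(m[r]);
        if len(w):print(r,w.min(),w.max())
print("bend by top",plane(C["top"],(272.9,178.5),336))
```

```text
top [273.1 176.9] tip [272.7 179.4] ring [267.6 153. ]
162 265 270
177 272 273
178 272 273
179 272 274
180 272 274
181 272 274
182 272 274
183 273 274
184 273 275
185 273 275
186 273 275
187 273 275
188 273 275
189 274 275
190 274 275
scene [249.1 148.3] tip [249.5 158.4] ring [217.6 177.6]
145 262 263
146 257 263
147 254 261
148 252 256
149 250 254
150 250 252
152 249 249
bend by top [594.89105431 -28.47957765 336.        ]
```

```bash
echo '{"offsets":[[25, 0, 0, 0, 0, 0, 0], [30, 0, 0, 0, 0, 0, 0], [20, 0, 0, 0, 0, 0, 0], [0, 0, 0, 0, 0, 0, 0]]}' | python3 shift.py; echo '{"offsets":[[1, 0, 0, 0, 0, 0, 0], [0, 0, 0, 0, 0, 0, 0]]}' | python3 shift.py
python3 - <<'E'
from bench import arm, cams, telemetry, job
import cv2,numpy as np
for n in('top','scene'): cv2.imwrite(f'pics/{n}3.png',cams.snapshot(n))
t=cv2.imread('pics/top3.png')[130:190,235:305];s=cv2.imread('pics/scene3.png')[140:200,180:250]
cv2.imwrite('pics/v4.png',cv2.resize(np.hstack([t,s]),(700,300),interpolation=cv2.INTER_CUBIC))
E
```

```text
time: 7.55
tool_pos: [546.5, -33.0, 316.8]
eef_rot: [-3.141, 0.0, 0.131]
contact_force: [0.4, 0.7, -1.8]
width: 0.218
grip_force: 30.0
time: 7.75
tool_pos: [545.3, -34.0, 317.8]
eef_rot: [-3.142, 0.0, 0.13]
contact_force: [-0.5, 0.5, -1.5]
width: 0.216
grip_force: 30.0
```

View pics/v4.png

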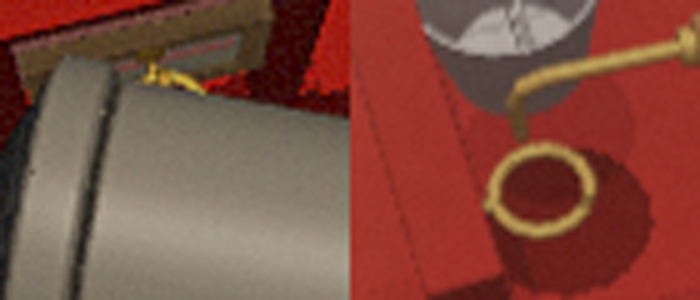

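Run:
```python
from bench import arm, cams, telemetry, job
from lib import *
c=cams.camera_info("scene")
print(proj(c,(670.6,-19.1,336)),proj(c,(670.6,-19.1,297)))
for z in(336,332):print(z,plane(c,(214.0,157.8),z))
for z in(297,293):print(z,plane(c,(214.0,167),z))
```

```text
[213.55027299 156.03018288] [215.57810081 166.72683757]
336 [669.98611219 -14.73711184 336.        ]
332 [670.23486156 -17.52495272 332.        ]
297 [673.90072945 -18.83661132 297.        ]
293 [674.15852845 -21.48419738 293.        ]
```

```bash
echo '{"offsets":[[0, 0, 25, 0, 0, 0, 0], [0, 0, 20, 0, 0, 0, 0], [0, 0, 10, 0, 0, 0, 0], [0, 0, 5, 0, 0, 0, 0], [0, 0, 0, 0, 0, 0, 0]]}' | python3 shift.py
python3 - <<'E'
from bench import arm, cams, telemetry, job
import cv2,numpy as np
cv2.imwrite('pics/scene4.png',cams.snapshot("scene"))
s=cv2.imread('pics/scene4.png')[140:215,180:280]
cv2.imwrite('pics/v5.png',cv2.resize(s,(600,450),interpolation=cv2.INTER_CUBIC))
E
```

```text
time: 8.35
tool_pos: [545.9, -34.8, 257.8]
eef_rot: [3.141, 0.0, 0.129]
contact_force: [-0.0, 0.2, -1.6]
width: 0.213
grip_force: 30.0
```

View pics/v5.png

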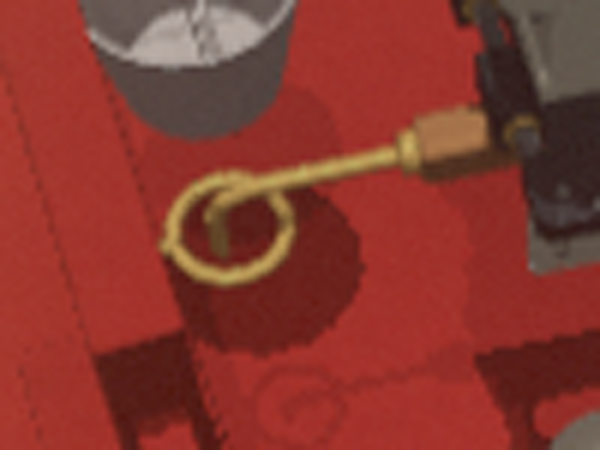

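The picture shows the hook's foot inside the ring (about (218,250) in the crop) with the rod above it, so I start pulling.

```bash
echo '{"offsets":[[0, 0, 8, 0, 0, 0, 0], [0, 0, 10, 0, 0, 0, 0], [0, 0, 10, 0, 0, 0, 0], [0, 0, 10, 0, 0, 0, 0], [0, 0, 10, 0, 0, 0, 0]]}' | python3 shift.py; echo '{"offsets":[[0, 0, 10, 0, 0, 0, 0], [0, 0, 10, 0, 0, 0, 0], [0, 0, 10, 0, 0, 0, 0], [0, 0, 10, 0, 0, 0, 0], [0, 0, 0, 0, 0, 0, 0]]}' | python3 shift.py
python3 - <<'E'
from bench import arm, cams, telemetry, job
import cv2,numpy as np
cv2.imwrite('pics/scene5.png',cams.snapshot("scene"))
s=cv2.imread('pics/scene5.png')[150:240,180:300]
cv2.imwrite('pics/v6.png',cv2.resize(s,(600,450),interpolation=cv2.INTER_CUBIC))
E
```

```text
time: 8.9
tool_pos: [546.2, -34.7, 208.9]
eef_rot: [3.141, -0.0, 0.129]
contact_force: [1.4, -0.2, -0.7]
width: 0.214
grip_force: 30.0
time: 9.4
tool_pos: [544.9, -34.5, 167.8]
eef_rot: [-3.141, 0.004, 0.129]
contact_force: [0.2, -0.5, -1.8]
width: 0.215
grip_force: 30.0
```

View pics/v6.png

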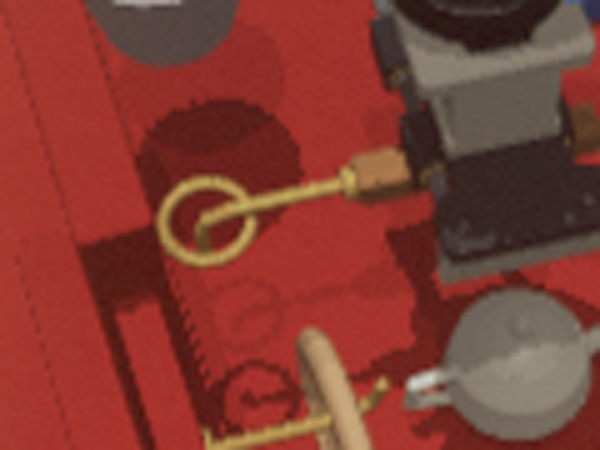

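The hook is still in the ring and the sash is following. Ring centre is at crop (207,222).

```bash
echo '{"offsets":[[0, 0, 10, 0, 0, 0, 0], [0, 0, 8, 0, 0, 0, 0], [0, 0, 5, 0, 0, 0, 0], [0, 0, 4, 0, 0, 0, 0], [0, 0, 0, 0, 0, 0, 0]]}' | python3 shift.py; echo '{"offsets":[[0, 0, 3, 0, 0, 0, 0], [0, 0, 2, 0, 0, 0, 0], [0, 0, 0, 0, 0, 0, 0]]}' | python3 shift.py
cat > ringz.py <<'E'
from bench import arm, cams, telemetry, job
from lib import *
c=cams.camera_info("scene");im=cams.snapshot("scene");cv2.imwrite("pics/ringz.png",im)
h=cv2.cvtColor(im,cv2.COLOR_BGR2HSV);m=cv2.inRange(h,(17,90,60),(32,255,255))
for z in(150,155,160,165): 
    q=proj(c,(670.6,-19.1,z)); print(z,q.round(1))
q=proj(c,(670.6,-19.1,155)).astype(int)
k=m[q[1]-18:q[1]+18,q[0]-18:q[0]+14];ys,xs=np.nonzero(k);print("ring box x",xs.min()+q[0]-18,np.percentile(xs,50)+q[0]-18,"y",ys.min()+q[1]-18,ys.max()+q[1]-18)
for r in k[::1]: print(''.join('#' if v else '.' for v in r))
E
python3 ringz.py
```

```text
time: 9.95
tool_pos: [545.6, -34.6, 142.0]
eef_rot: [-3.141, 0.001, 0.129]
contact_force: [0.3, -1.0, -1.6]
width: 0.218
grip_force: 30.0
time: 10.25
tool_pos: [546.0, -34.7, 137.6]
eef_rot: [3.142, 0.0, 0.129]
contact_force: [-0.7, 0.9, -0.4]
width: 0.214
grip_force: 30.0
150 [221.9 199.9]
155 [221.7 198.9]
160 [221.5 197.9]
165 [221.3 197. ]
ring box x 213 224.0 y 191 208
................................
................................
................................
................................
................................
................................
................................
................................
................................
................................
................................
..................####..........
...............#.#######........
.............#.###########......
.............###........###.....
............##...........#######
...........###..........########
...........##..........######...
..........##........#####..##...
..........##......####.....##...
..........##......##.......##...
..........##...............##...
..........##...............#....
...........#..............##....
...........##............##.....
............##..........###.....
.............#######.#####......
...............#########........
..................##............
................................
................................
................................
................................
................................
................................
................................
```

```bash
echo '{"offsets":[[0, 0, 2, 0, 0, 0, 0], [0, 0, 2, 0, 0, 0, 0], [0, 0, 0, 0, 0, 0, 0]]}' | python3 shift.py; echo '{"offsets":[[0, 0, 2, 0, 0, 0, 0], [0, 0, 0, 0, 0, 0, 0], [0, 0, 0, 0, 0, 0, 0]]}' | python3 shift.py; echo '{"offsets":[[0, 0, 2, 0, 0, 0, 0], [0, 0, 0, 0, 0, 0, 0], [0, 0, 0, 0, 0, 0, 0]]}' | python3 shift.py; python3 ringz.py
```

```text
time: 10.6
tool_pos: [546.1, -34.7, 133.7]
eef_rot: [3.141, -0.0, 0.129]
contact_force: [-1.2, 0.5, 2.5]
width: 0.217
grip_force: 30.0
time: 10.9
tool_pos: [546.1, -34.7, 131.7]
eef_rot: [3.141, -0.0, 0.129]
contact_force: [-1.1, 0.3, 1.2]
width: 0.22
grip_force: 30.0
time: 11.2
tool_pos: [546.1, -34.7, 129.7]
eef_rot: [3.141, -0.0, 0.129]
contact_force: [-0.3, -0.0, 0.9]
width: 0.215
grip_force: 30.0
150 [221.9 199.9]
155 [221.7 198.9]
160 [221.5 197.9]
165 [221.3 197. ]
ring box x 213 224.0 y 191 208
................................
................................
................................
................................
................................
................................
................................
................................
................................
................................
................................
...................###..........
...............#.#######........
.............#.#####.#####......
.............###........###.....
............##...........###.###
...........##..........#########
...........##.........#########.
..........##.......#####...##...
..........##......####.....##...
..........##......#........##...
..........##....##.........##...
..........##...............#....
...........#..............##....
...........##............##.....
............##..........###.....
.............######..#####......
...............#########........
..................##............
................................
................................
................................
................................
................................
................................
................................
```

Ring stopped moving while the force rose by about 4 N, and its height reads about 150, so the sash is down. Now straight up and out.

```bash
echo '{"offsets":[[0, 0, -8, 0, 0, 0, 0], [0, 0, -15, 0, 0, 0, 0], [0, 0, -15, 0, 0, 0, 0], [0, 0, -15, 0, 0, 0, 0], [0, 0, -15, 0, 0, 0, 0]]}' | python3 shift.py; echo '{"offsets":[[0, 0, -30, 0, 0, 0, 0], [0, 0, -45, 0, 0, 0, 0], [0, 0, -45, 0, 0, 0, 0], [-35, 0, -3, 0, 0, 0, 0], [-35, 0, 0, 0, 0, 0, 0]]}' | python3 shift.py; echo '{"offsets":[[0, 0, 0, 0, 0, 0, 0]]}' | python3 shift.py; python3 ringz.py | tail -28 ; python3 go.py "430.7 240.7 318" "430.7 240.7 150"
python3 - <<'E'
import cv2,numpy as np
from bench import arm, cams, telemetry, job
s=cv2.imread('pics/ringz.png')[100:240,180:330];t=cams.snapshot("top")[110:235,200:320]
cv2.imwrite('pics/v7.png',np.hstack([cv2.resize(s,(420,392)),cv2.resize(t,(376,392))]))
E
```

```text
time: 11.75
tool_pos: [545.6, -34.7, 198.3]
eef_rot: [-3.141, 0.001, 0.129]
contact_force: [-0.2, -1.0, -0.6]
width: 0.218
grip_force: 30.0
time: 12.25
tool_pos: [476.4, -43.9, 322.3]
eef_rot: [3.14, -0.002, 0.129]
contact_force: [0.5, -1.1, -0.0]
width: 0.217
grip_force: 30.0
time: 12.35
tool_pos: [473.1, -43.6, 321.4]
eef_rot: [-3.142, 0.002, 0.128]
contact_force: [-0.1, 0.1, -1.3]
width: 0.211
grip_force: 30.0
................................
................................
................................
...................###..........
...............#.#######........
...............####..#####......
.............###........###.....
............##...........##.....
...........###............###...
...........##..............##...
..........##...............##...
..........##...............##...
..........##...............##...
..........##...............##...
..........##...............#....
...........#..............##....
...........##............##.....
............##..........###.....
.............####....#####......
...............#########........
..................##............
................................
................................
................................
................................
................................
................................
................................
430.7 240.7 318 -> [  -7.7 -287.7    3.4] dist 287.8
430.7 240.7 150 -> [ -0.  -0. 168.] dist 168.0
```

View pics/v7.png

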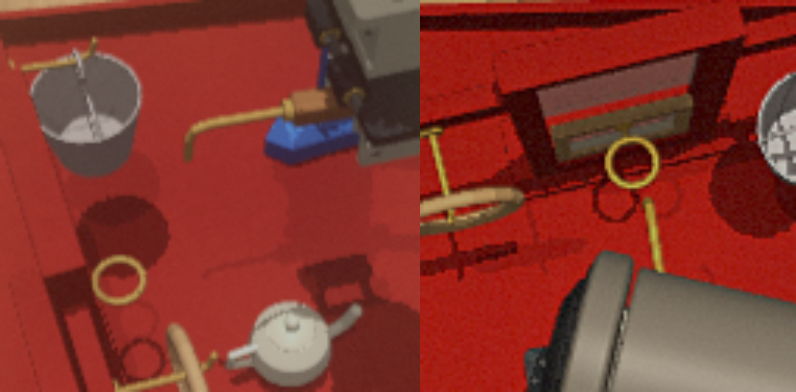

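```bash
echo '{"offsets":[[0, -20, 0, 0, 0, 0.1, 0], [0, -40, 0, 0, 0, 0.1, 0], [-13, -45, 0, 0, 0, 0.1, 0], [0, 0, 0, 0, 0, 0, 0]]}' | python3 shift.py;python3 - <<'E'
from bench import arm, cams, telemetry, job
from lib import *
c=cams.camera_info("scene")
def f(p,yaw,dz): return proj(c,np.array(p)+[126*np.cos(yaw),126*np.sin(yaw),19+dz]).round(1)
for n,p,y in(("scene2.png",(470.4,-44.9,316.9),.125),("ringz.png",(473.1,-43.6,321.4),.128)):
    print(n,[f(p,y,d).tolist() for d in(-4,0,4,8,12)])
    h=cv2.cvtColor(cv2.imread("pics/"+n),cv2.COLOR_BGR2HSV);m=cv2.inRange(h,(14,80,50),(34,255,255))[138:165,240:285]
    for i,r in enumerate(m): print(138+i,''.join('#' if v else '.' for v in r))
E
python3 go.py "430.7 240.7 318"
```

```text
time: 12.85
tool_pos: [462.8, 66.5, 320.6]
eef_rot: [-3.14, 0.001, -0.169]
contact_force: [-0.4, -0.1, -1.1]
width: 0.221
grip_force: 30.0
scene2.png [[250.6, 149.2], [250.5, 148.1], [250.5, 146.9], [250.4, 145.7], [250.4, 144.5]]
138 ...........................................##
139 ..........................................###
140 .........................................####
141 ......................................#######
142 ..................................###########
143 .............................################
144 ........................##############.....##
145 ....................##############...........
146 ................#############................
147 ..............##########.....................
148 ............########.........................
149 ..........######.............................
150 ..........####...............................
151 .........###.................................
152 ........###..................................
153 ........###..................................
154 .........##..................................
155 .........##....
[... 1274 characters left out ...]
2 .......##....................................
153 .......##....................................
154 ......##.....................................
155 .......#.....................................
156 .......#.....................................
157 .............................................
158 .............................................
159 .............................................
160 .............................................
161 .............................................
162 .............................................
163 .............................................
164 .............................................
430.7 240.7 318 -> [ -60.9 -166.3    3. ] dist 177.1
```

```bash
echo '{"offsets":[[-15, -40, 0, 0, 0, 0, 0], [-15, -45, 0, 0, 0, 0, 0], [-15, -45, 0, 0, 0, 0, 0], [-16, -36, 0, 0, -0.06, 0, 0], [0, 0, 0, 0, 0, 0, 0]]}' | python3 shift.py; echo '{"offsets":[[0, 0, 0, 0, 0, 0, 0]]}' | python3 shift.py; python3 snap.py w5; python3 go.py "430.7 240.7 120"
python3 - <<'E'
from bench import arm, cams, telemetry, job
from lib import *
s=telemetry.state();c=cams.camera_info("scene");im=cams.snapshot("scene");t=cams.snapshot("top");cv2.imwrite("pics/top5.png",t)
p=s["tool_pos"];y=s["eef_rot"][2];print(p.round(1),s["eef_rot"].round(3))
for d in(-4,0,4,8): print(d,proj(c,p+[126*np.cos(y),126*np.sin(y),19+d]).round(1))
q=proj(c,p+[126*np.cos(y),126*np.sin(y),19]).astype(int)
m=cv2.inRange(cv2.cvtColor(im,cv2.COLOR_BGR2HSV),(14,80,50),(34,255,255))
for r in range(q[1]-9,q[1]+14):print(r,q[0]-8,''.join('#' if v else '.' for v in m[r,q[0]-8:q[0]+30]))
E
```

```text
time: 13.35
tool_pos: [431.4, 239.6, 319.8]
eef_rot: [-3.141, 0.063, -0.166]
contact_force: [1.1, 0.2, -0.1]
width: 0.214
grip_force: 30.0
time: 13.45
tool_pos: [432.0, 236.3, 319.9]
eef_rot: [3.14, 0.06, -0.169]
contact_force: [0.1, 0.1, -1.0]
width: 0.216
grip_force: 30.0
430.7 240.7 120 -> [  9.9  -5.1 199.9] dist 200.2
[432.  235.5 320.2] [ 3.141  0.06  -0.17 ]
-4 [289.5 261.5]
0 [289.6 260.7]
4 [289.8 259.9]
8 [289.9 259.1]
251 281 ......................................
252 281 ......................................
253 281 ......................................
254 281 ......................................
255 281 ......................................
256 281 ......................................
257 281 ......................................
258 281 ......................................
259 281 ..............#####...#...............
260 281 .......###############################
261 281 .....#################################
262 281 ....##################################
263 281 ....###.......................########
264 281 ....###...............................
265 281 ....###...............................
266 281 ....##................................
267 281 ....##................................
268 281 ......................................
269 281 ......................................
270 281 ......................................
271 281 ......................................
272 281 ......................................
273 281 ......................................
```

```bash
echo '{"offsets":[[2, -3, 40, 0, 0, 0, 0], [2, -2, 45, 0, 0, 0, 0], [2, 0, 45, 0, 0, 0, 0], [2, 0, 45, 0, 0, 0, 0], [1, 0, 25, 0, 0, 0, 0]]}' | python3 shift.py; echo '{"offsets":[[0, 0, 0, 0, 0, 0, 0], [0, 0, 0, 0, 0, 0, 0]]}' | python3 shift.py; python3 go.py "429.7 240.7 80" "429.7 240.7 54"
```

```text
time: 14.1
tool_pos: [427.9, 239.5, 117.6]
eef_rot: [3.139, 0.063, -0.173]
contact_force: [0.8, -0.3, -0.9]
width: 0.216
grip_force: 30.0
time: 14.3
tool_pos: [430.1, 240.8, 121.4]
eef_rot: [-3.141, 0.059, -0.172]
contact_force: [1.0, 0.9, -1.8]
width: 0.214
grip_force: 30.0
429.7 240.7 80 -> [ 2.1  0.2 41.3] dist 41.4
429.7 240.7 54 -> [ 1.5  0.  26. ] dist 26.0
```

```bash
echo '{"offsets":[[1, 0, 20, 0, 0, 0, 0], [1, 0, 20, 0, 0, 0, 0], [1, 0, 12, 0, 0, 0, 0], [0, 0, 6, 0, 0, 0, 0], [0, 0, 0, 0, 0, 0, 0]]}' | python3 shift.py; echo '{"offsets":[[0, 0, 4, 0, 0, 0, 0], [0, 0, 2, 0, 0, 0, 0], [0, 0, 0, 0, 0, 0, 0]]}' | python3 shift.py; python3 snap.py w6
```

```text
time: 14.8
tool_pos: [429.1, 241.4, 62.8]
eef_rot: [-3.141, 0.059, -0.171]
contact_force: [-0.3, -0.4, -1.1]
width: 0.215
grip_force: 30.0
time: 15.1
tool_pos: [428.4, 241.5, 56.6]
eef_rot: [-3.142, 0.06, -0.171]
contact_force: [-0.3, 1.0, -1.3]
width: 0.219
grip_force: 30.0
```

View pics/w6.png

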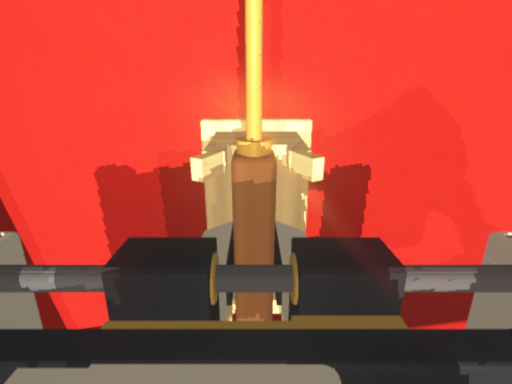

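The handle sits midway between the cheeks at (254,160). I lower it until it touches.

```bash
echo '{"offsets":[[0, 0, 1.5, 0, 0, 0, 0], [0, 0, 1, 0, 0, 0, 0], [0, 0, 0, 0, 0, 0, 0]]}' | python3 shift.py; echo '{"offsets":[[0, 0, 1, 0, 0, 0, 0], [0, 0, 0, 0, 0, 0, 0]]}' | python3 shift.py
```

```text
time: 15.45
tool_pos: [428.3, 241.5, 54.0]
eef_rot: [-3.142, 0.06, -0.171]
contact_force: [0.9, 0.7, -0.5]
width: 0.216
grip_force: 30.0
time: 15.65
tool_pos: [428.4, 241.6, 53.6]
eef_rot: [-3.141, 0.059, -0.171]
contact_force: [-1.6, -0.9, 6.7]
width: 0.214
grip_force: 30.0
```

Contact (the upward force rose by about 7 N), at the original height. I release slowly.

```bash
echo '{"offsets":[[0, 0, 0, 0, 0, 0, 0.3], [0, 0, 0, 0, 0, 0, 0.5], [0, 0, 0, 0, 0, 0, 0.7], [0, 0, 0, 0, 0, 0, 1], [0, 0, 0, 0, 0, 0, 1]]}' | python3 shift.py; echo '{"offsets":[[0, 0, 0, 0, 0, 0, 1], [0, 0, 0, 0, 0, 0, 1], [0, 0, 0, 0, 0, 0, 1], [0, 0, 0, 0, 0, 0, 1], [0, 0, 0, 0, 0, 0, 1]]}' | python3 shift.py; echo '{"offsets":[[0, 0, 0, 0, 0, 0, 1], [0, 0, 0, 0, 0, 0, 1]]}' | python3 shift.py
```

```text
time: 16.15
tool_pos: [428.1, 241.5, 52.9]
eef_rot: [3.141, 0.06, -0.171]
contact_force: [-0.8, -0.4, -1.0]
width: 0.6
grip_force: 0.0
time: 16.65
tool_pos: [428.1, 241.5, 52.9]
eef_rot: [3.142, 0.06, -0.171]
contact_force: [1.2, -0.8, 0.5]
width: 0.994
grip_force: 0.0
time: 16.85
tool_pos: [428.2, 241.5, 53.0]
eef_rot: [3.142, 0.06, -0.171]
contact_force: [0.6, -0.0, 0.2]
width: 0.999
grip_force: 0.0
```

```bash
echo '{"offsets":[[0, 0, -15, 0, 0, 0, 1], [-1, 0, -30, 0, 0, 0, 1], [-2, 0, -45, 0, 0, 0, 1], [0, 0, -45, 0, 0.06, 0, 1], [0, 0, -45, 0, 0, 0, 1]]}' | python3 shift.py; echo '{"offsets":[[0, 0, -45, 0, 0, 0, 1], [0, 0, -30, 0, 0, 0, 1], [0, 0, 0, 0, 0, 0, 1], [0, 0, 0, 0, 0, 0, 1]]}' | python3 shift.py; python3 snap.py w7; python3 -c "
from bench import arm, cams, telemetry, job
import cv2,numpy as np
s=cams.snapshot('scene');cv2.imwrite('pics/scene7.png',s);a=cv2.imread('pics/w7.png')
cv2.imwrite('pics/v8.png',np.hstack([cv2.resize(a[:250,100:400],(480,400)),cv2.resize(s[130:340,160:380],(320,400))]))"
```

```text
time: 17.35
tool_pos: [432.3, 240.5, 234.7]
eef_rot: [3.141, -0.001, -0.171]
contact_force: [1.1, -0.2, -0.0]
width: 1.002
grip_force: 0.0
time: 17.75
tool_pos: [433.1, 240.7, 308.0]
eef_rot: [-3.141, -0.001, -0.171]
contact_force: [0.2, 0.9, -0.5]
width: 1.0
grip_force: 0.0
```

View pics/v8.png

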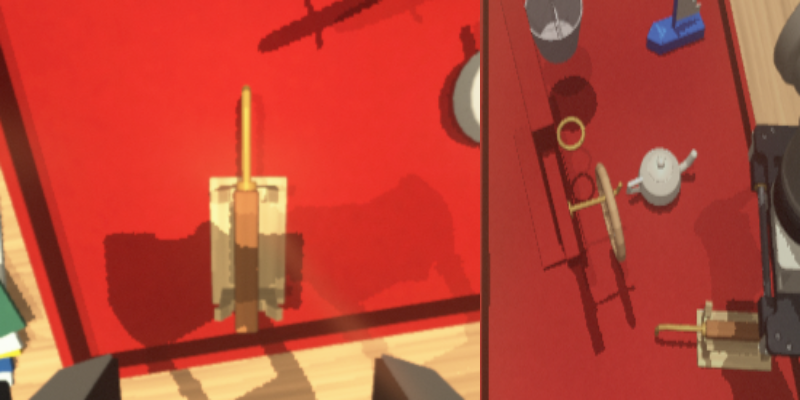

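The pole lies centred in both notches with the hook end out at (246,90). The sash ring is down, and the teapot, boat, hoop and bucket are undisturbed, so I hand in.

```bash
python3 -c "
from bench import arm, cams, telemetry, job
print(job.hand_in())"
```

```text
the job is handed in; nothing more can be done
None
```

I pulled the sash down onto its sill with the hook in the ring, laid the pole back in both notches of its rest hook down, and handed the job in at about 18 s; the hand-in gave no verdict back.

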